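# Hang the blue-handled wire basket on the drain stand

## Robot

A 6-joint arm with a two-finger parallel gripper is mounted at the origin on a cart in front of the work surface, level with it; the furniture and walls round the work are solid. World frame = base frame: x ahead of the robot, y to its left, z up, the work surface at z = 0. Lengths are in m, angles in degrees, forces in N, time in s.
With the tool pointing down it reaches from about 0.225 to 0.725 m from the base axis. Payload 3.1 kg.
Tool frame: the origin (TCP) lies on the centre line of the jaws, within the pads' length; the fingertips stand bot.finger_overhang ahead of it and the grasp point (between the pads) lies 5 mm behind it (bot.finger_overhang is the distance from the TCP to the fingertips, in m); z points along the fingers, y is the direction in which the jaws open and shut (so a half turn about z gives the same grasp; the last joint's range is limited). The gripper opens to 85 mm and grips with 20 to 120 N. Pads are 22 mm wide; open, the fingers measure 114 mm over their backs; the gripper's body (76 mm by 85 mm) begins 54 mm behind the grasp point. The pads swing forward as they close: fully open they stand 13 mm farther back than shut.
Start: joints at [-79.916, 2.75, 5.684, 92.934, 0, 82.678], TCP at [0.157, -0.501, 0.245] pointing down, gripper open.
Joint ranges: [-166.93, 166.93], [-56.73, 111.36], [-69.38, 81.34], [-121.58, 131.49], [-85.45, 84.26], [-180, 180]. Speed limits (degrees/s): [159.86, 159.86, 180, 180, 180, 180].

## Interface

Orientations are given as a 3x3 rotation matrix whose columns are the frame's x, y, z axes.
In Python, from workcell import bot, planner, cams, nets gives the robot as it stands. The module is installed in compiled form; this text tells all that it offers. Calls block until the motion is done:
- bot.goto(position, orientation): joint-space move of the TCP to a pose.
- bot.movel(position, rate=0.15, frame=None): straight line of the TCP; frame=None keeps the orientation; rate is the mean speed in m/s.
- bot.move_joints(angles): joint-space move.
- bot.move_gripper(opening, grip_force=None): finger opening in m; grip_force is the grip in N (None keeps the last); returns when the fingers have stopped.
- bot.pause(seconds).
- planner.inverse_kinematics(position, orientation): joint angles nearest the present ones, or None.
- bot.sense(): the state.
- cams.read_camera(name): name is "scene" or "top"; returns a dict with "pixels" (400x640x3 uint8, red, green, blue), "mtx" (3x3 intrinsics, pixels), "xyz" and "rotation" of the camera in the world. Camera axes: x right, y down, z forward; pixel columns grow to the right and rows downward; lengths in m; the calibration is good to about 2 mm. A picture is of the moment at which its call begins. There is no depth.
A pose or a line that the arm cannot do raises bot.MotionError and nothing moves.
- bot.close_job(): hands the job in, once; it reports no verdict.
Trained networks look in a picture, given as the dict that the camera call returned (one of the last four; its "shot" number tells which), for a name from the list of things; names that differ only in an ending like _2 or _b are one class to them, and where a whole thing is asked for, a point or a joint stands for the part that bears it (a point fixed in the world has none). Each returns a list of dicts, best first, with "score" (0 to 1); they miss things now and then, are a little off and sometimes report something else, mostly with a low value. They report only what shows in the picture. A call takes as long as a camera call. They do not tell look-alikes from the thing itself.
- nets.spot_in(picture, label): "position" ([column, row] in pixels, amid what is visible of it).
- nets.regions_of(picture, label): "pixels" (400x640 bool, what is visible of it) and "position" ([column, row] in pixels, amid what is visible of it).
The state is a dict: "t": time; "joints": joint angles; "qvel": joint speeds; "joint_torque": joint torques, N m; "tcp_pos": TCP position; "tool_rot": TCP orientation; "force": force on the tool from outside, world axes, zero at the start; "ft_torque": the same for the moment, N m; "gripper_width": finger opening in m.
Only numpy, scipy, OpenCV 4.12 (cv2) and the standard library are available. Lean on these libraries where they do the work, as an engineer would, in place of code of your own. Each camera call takes 0.05 s, during which the arm holds its last target. There are 200 camera calls.

## Task

Hang the wire basket with the blue handle on the drain stand to drip dry: its handle must lie across both hooks, behind their upturned tips, with the basket hanging level below. Leave the basket with the orange handle where it stands.

Things in the scene. Friction and masses are not known exactly. Their poses are not given: they have to be found in the camera images.
- blue_basket_handle (a point): Centre of the blue grip of the loose steel wire basket, 125 mm above its underside. Basket 76 (x) x 120 (y) x 50 mm high, 0.11-0.23 kg, on the worktop. Stiff upright bail handle, does not fold: straight grip 14 mm thick and high, 98 mm long along y, over the basket's middle; 5 mm wire uprights at y = -58 and +58 mm; 68 mm open between grip and rim. Axes: the basket's, z up.
- orange_basket_handle (a point): Centre of the orange grip of the other wire basket, same shape and size; to be left alone.
- hook_seat (a point): Fixed stand: grey drip tray 160x170 mm under two level 8 mm steel rods at y = -32 and +32 mm. Point midway between the rods, at their upper side, 149 mm above the worktop: where the middle of the grip's underside belongs. z up, rods' free ends point to -x: flat for 42 mm, then turned-up tips, 60 mm out, 19 mm higher, the stand's highest parts. Flat 82 mm to +x, uprights at 96 mm.
There are look-alikes about, which are no part of the job. What is shaped like the part that bears blue_basket_handle but purple is not meant.

How it is judged:
By the outcome, as a careful person would: the job done as asked, in the order asked, and still so for the second after the job is handed in, with the robot touching nothing.
It also fails if it takes over 48 s, if anything falls off the work surface, if the arm or the gripper's body presses on something with over 40 N, if the wrist force passes 120 N, or if a joint passes its speed limit or range.

## Working session

There is one attempt and no reset: what is moved stays moved. The work goes in short steps, each a Python script; the robot and the scene stay as the last script left them, time stands still between calls to the robot, and variables do not carry over. Pictures are saved under pics/ and viewed, about 8 in all and at most 12, crops included, and the job is handed in when it is done.

```bash
mkdir -p pics; cat > h.py <<'E'
import numpy as np, cv2
from workcell import bot, planner, cams, nets
def save(p,name): cv2.imwrite('pics/'+name, p['pixels'][:,:,::-1])
def ray(p,uv):
    d=np.linalg.inv(p['mtx'])@np.array([uv[0],uv[1],1.]); return np.array(p['xyz']),np.array(p['rotation'])@d
def at_z(p,uv,z):
    o,d=ray(p,uv); return o+d*(z-o[2])/d[2]
def proj(p,X):
    c=np.array(p['rotation']).T@(np.atleast_2d(X)-p['xyz']).T; q=np.array(p['mtx'])@c; return (q[:2]/q[2]).T
def tri(a,ua,b,ub):
    (o1,d1),(o2,d2)=ray(a,ua),ray(b,ub)
    s=np.linalg.lstsq(np.c_[d1,-d2],o2-o1,rcond=None)[0]
    p,q=o1+s[0]*d1,o2+s[1]*d2; return (p+q)/2,np.linalg.norm(p-q)
E
python3 - <<'E'
from h import *
ims=[]
for n in('scene','top'):
    p=cams.read_camera(n); save(p,n+'0.png'); print(n,np.round(p['xyz'],3),np.round(p['rotation'],3).tolist(),p['mtx'][0][0])
    for l in('blue_basket_handle','orange_basket_handle','hook_seat'):
        for r in nets.spot_in(p,l): print(l,np.round(r['position'],1),round(r['score'],2),np.round(at_z(p,r['position'],.149 if l[0]=='h' else .125),3))
print(bot.finger_overhang,bot.sense()['t'])
E
```

```text
scene [-0.579  0.635  0.876] [[-0.503, -0.458, 0.733], [-0.864, 0.251, -0.436], [0.015, -0.853, -0.522]] 478.9525559546811
blue_basket_handle [329.7 218.8] 0.75 [0.368 0.026 0.125]
blue_basket_handle [211.2 267.6] 0.74 [0.325 0.389 0.125]
orange_basket_handle [416.1 201.5] 0.76 [ 0.322 -0.251  0.125]
hook_seat [260.2 233.7] 0.89 [0.365 0.24  0.149]
top [ 0.385 -0.013  1.4  ] [[0.011, -0.997, 0.074], [-1.0, -0.012, -0.005], [0.006, -0.073, -0.997]] 457.5878632747902
blue_basket_handle [331.2 192.4] 0.81 [ 0.494 -0.065  0.125]
blue_basket_handle [184. 217.] 0.77 [0.42  0.344 0.125]
orange_basket_handle [423.4 204.4] 0.8 [ 0.463 -0.323  0.125]
hook_seat [255.9 177.6] 0.68 [0.53  0.144 0.149]
0.014 0.4
```

View pics/scene0.png

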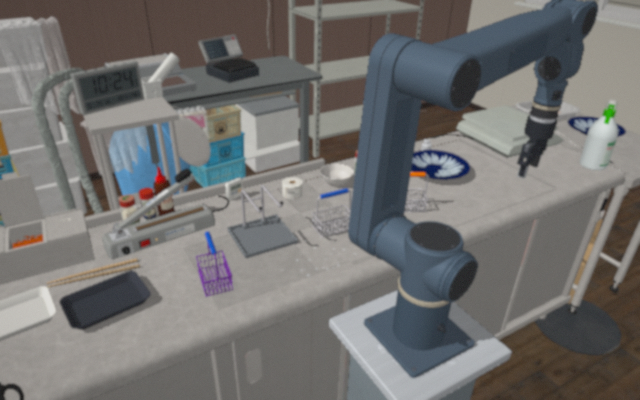

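View pics/top0.png

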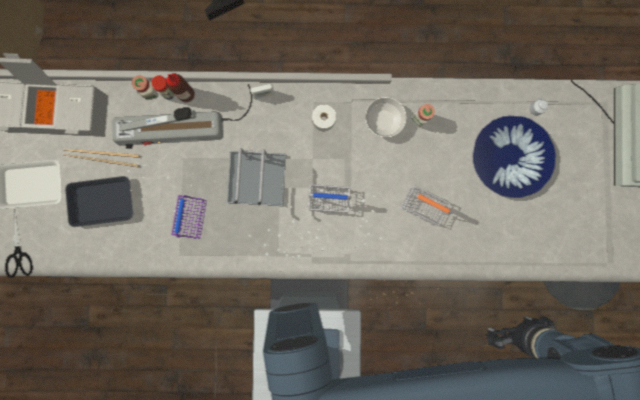

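Three candidates: blue grip on a steel basket at top (331,196) / scene (333,193); blue grip on a purple basket at top (180,215) / scene (211,243), which is the look-alike; orange at top (434,203). The steel one fits. I'll confirm it in an enlarged crop, together with the stand.

```bash
cat > m.py <<'E'
from h import *
t=cams.read_camera('top'); s=cams.read_camera('scene')
def crop(p,c,r,w,h,f): return cv2.resize(p['pixels'][r:r+h,c:c+w,::-1],None,fx=f,fy=f,interpolation=cv2.INTER_CUBIC)
def grip(p,box):
    c,r,w,h=box; hsv=cv2.cvtColor(p['pixels'],cv2.COLOR_RGB2HSV)[r:r+h,c:c+w]
    m=((hsv[...,0]>105)&(hsv[...,0]<122)&(hsv[...,1]>130)&(hsv[...,2]>70)).astype(np.uint8)
    n,l,st,ce=cv2.connectedComponentsWithStats(m); k=1+np.argmax(st[1:,4]); ys,xs=np.nonzero(l==k)
    P=np.c_[xs+c,ys+r].astype(float); ctr=P.mean(0); _,_,v=np.linalg.svd(P-ctr,full_matrices=False); e=(P-ctr)@v[0]
    return ctr,ctr+v[0]*e.min(),ctr+v[0]*e.max(),len(P)
E
python3 - <<'E'
from m import *
a=crop(t,220,135,160,90,5); b=crop(s,220,170,160,30+60,5); 
cv2.imwrite('pics/c1.png',cv2.resize(np.vstack([a,b]),None,fx=.66,fy=.66,interpolation=cv2.INTER_AREA))
gt=grip(t,(300,175,70,40)); gs=grip(s,(310,180,42,35)); print(gt,gs)
print(tri(t,gt[0],s,gs[0]))
for g,p in((gt,t),(gs,s)): print([np.round(at_z(p,u,.125),4) for u in g[:3]])
for p in (t,s):
  for r in nets.regions_of(p,'hook_seat')[:1]: print(r['position'],r['score'])
E
```

```text
(array([329.58181818, 195.73636364]), array([313.88145031, 194.47136973]), array([346.07531287, 197.06526054]), 110) (array([334.07142857, 192.92857143]), array([346.92588668, 189.70450755]), array([321.04885835, 196.19479999]), 84)
(array([ 0.48388646, -0.06070948,  0.1248553 ]), np.float64(0.00139098248358373))
[array([ 0.4843, -0.0601,  0.125 ]), array([ 0.4873, -0.0162,  0.125 ]), array([ 0.4811, -0.1063,  0.125 ])]
[array([ 0.4833, -0.0611,  0.125 ]), array([ 0.4807, -0.1068,  0.125 ]), array([ 0.4858, -0.016 ,  0.125 ])]
[255.8, 180.1] 0.91
[257.5, 232.5] 0.83
```

View pics/c1.png

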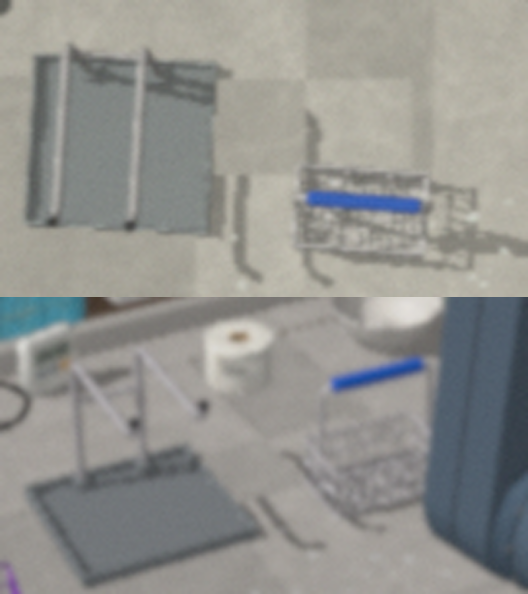

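The crop confirms it: the target is the bare steel basket with the blue grip (height triangulates to 0.125). The stand's tips are dark, at top (236,202) and (260,203.5). Next I fit the stand pose to rod tips and rear corners in both views.

```bash
python3 - <<'E'
from m import *
from scipy.optimize import least_squares
k=3.3
T=np.array([[53,220],[131,226],[67,48],[145,53]])/k+[220,135]
S=(np.array([[134,425],[203,407],[80,370],[141,353]])-[0,297])/k+[220,170]
for a,b in zip(T,S): 
    x,e=tri(t,a,s,b); print(np.round(x,4),round(e,4))
M=np.array([[-.060,.032,.016],[-.060,-.032,.016],[.096,.032,-.004],[.096,-.032,-.004]])
def model(q):
    c,n=np.cos(q[2]),np.sin(q[2]); return M@np.array([[c,-n,0],[n,c,0],[0,0,1]]).T+[q[0],q[1],.149]
f=lambda q:np.r_[(proj(t,model(q))-T).ravel(),(proj(s,model(q))-S).ravel()]
r=least_squares(f,[.5,.15,0]); print(r.x,np.degrees(r.x[2])); print(np.round(r.fun.reshape(-1,2),1).tolist())
print(t['rotation']@np.array([0,0,1]))
E
```

```text
[0.4624 0.1946 0.1576] 0.0011
[0.4585 0.1309 0.1584] 0.0004
[0.608  0.1871 0.1346] 0.0078
[0.6058 0.1235 0.1355] 0.0021
[ 0.51291529  0.16056489 -0.05624263] -3.2224655425900224
[[-0.8, 2.7], [-0.8, 2.5], [0.7, -0.9], [0.1, -0.8], [0.4, -0.9], [0.8, -0.7], [-1.9, -3.6], [-0.5, -2.9]]
[ 0.07353667 -0.00538701 -0.99727796]
```

Tips triangulate to z≈0.158 and rears to 0.135, against an expected ~0.165 and 0.145. That puts my hand-picked pixels off by about 1 px. Horizontally the seat is x 0.511–0.520, y 0.160, yaw ≈ -3°, good enough for the wide hook window. Now grasp and lift.

```bash
cat >> h.py <<'E'
def R(psi,s=1):
    a=np.radians(psi); y=s*np.array([np.cos(a),np.sin(a),0]); z=np.array([0,0,-1.]); return np.c_[np.cross(y,z),y,z]
E
python3 - <<'E'
from h import *
g=np.array([.4838,-.0607])
for s in(1,-1):
    print(s,[None if (q:=planner.inverse_kinematics(p,R(a,s))) is None else np.round(q,0).tolist() for p,a in(((*g,.22),-3.6),((.375,.16,.2),-3.2),((.515,.16,.15),-3.2))])
s=min((1,-1),key=lambda s:abs(planner.inverse_kinematics((*g,.22),R(-3.6,s))[5]))
print('use',s)
bot.goto((*g,.23),R(-3.6,s)); bot.movel((*g,.120),rate=.12)
bot.move_gripper(0.0,40); print(bot.sense()['gripper_width'],bot.sense()['force'])
bot.movel((*g,.190),rate=.1); bot.pause(.3)
S=bot.sense(); print(S['t'],S['gripper_width'],S['force'],S['tcp_pos'])
t=cams.read_camera('top'); sc=cams.read_camera('scene')
cv2.imwrite('pics/lift.png',np.vstack([cv2.resize(p['pixels'][r:r+90,c:c+180,::-1],None,fx=3.3,fy=3.3,interpolation=cv2.INTER_CUBIC) for p,c,r in((t,220,135),(sc,220,150))]))
E
```

```text
1 [[-15.0, -3.0, -3.0, 90.0, 0.0, 79.0], [14.0, -15.0, -16.0, 89.0, 0.0, 107.0], [10.0, 5.0, -3.0, 82.0, 0.0, 103.0]]
-1 [[-15.0, -3.0, -3.0, 90.0, 0.0, -101.0], [14.0, -15.0, -16.0, 89.0, 0.0, -73.0], [10.0, 5.0, -3.0, 82.0, 0.0, -77.0]]
use 1
0.013451056683301816 [ 0.30351135  0.22441097 -0.54887546]
5.5417 0.013204596004439196 [-0.45435049  1.13873646 -2.29957582] [ 0.48342937 -0.06062088  0.18930895]
```

View pics/lift.png

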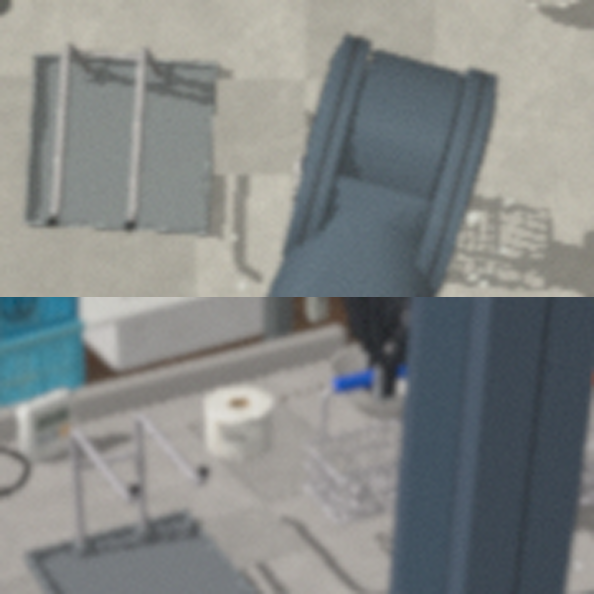

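The basket is held (width 13 mm, weight about 2.3 N) and off the table. Now to the front of the hooks.

```bash
python3 - <<'E'
from h import *
bot.movel((.375,-.0607,.1905),rate=.12)
bot.movel((.375,.1605,.1905),rate=.12,frame=R(-3.2)); bot.pause(.3)
S=bot.sense(); print(S['t'],S['gripper_width'],S['force'],S['tcp_pos'])
t=cams.read_camera('top'); sc=cams.read_camera('scene')
cv2.imwrite('pics/pre.png',np.vstack([cv2.resize(p['pixels'][r:r+90,c:c+180,::-1],None,fx=3.3,fy=3.3,interpolation=cv2.INTER_CUBIC) for p,c,r in((t,190,140),(sc,170,180))]))
for X in([.453,.1956,.165],[.449,.1317,.165]): print(proj(sc,X),proj(t,X))
E
```

```text
8.9917 0.013486947428122033 [-0.46087949 -0.72126298 -2.55903205] [0.37505726 0.1603089  0.19051693]
[[261.38091941 208.20517391]] [[235.32267361 205.04630013]]
[[282.79034224 202.97815202]] [[258.9805359  206.79600638]]
```

View pics/pre.png

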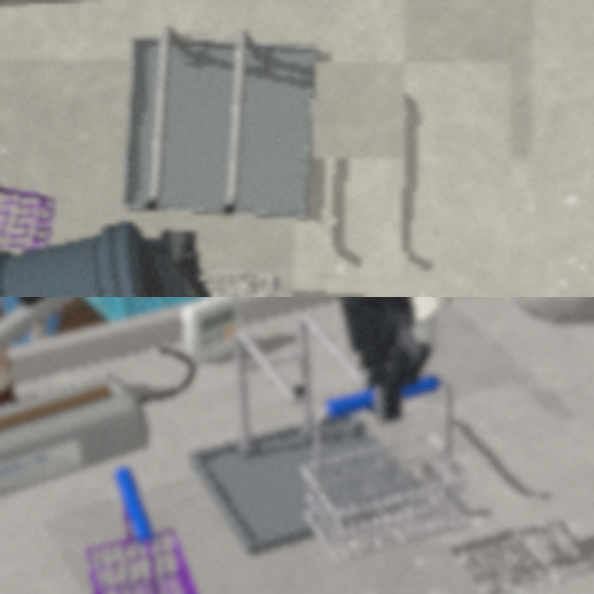

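The basket hangs level in front of the hooks, and the tips fall inside its bail opening. Advance, then lower with force checks.

```bash
python3 - <<'E'
from h import *
ok=True
for x in(.42,.45,.475,.50,.518):
    bot.movel((x,.1605,.1905),rate=.08); f=np.array(bot.sense()['force']); print(x,np.round(f,1))
    if np.linalg.norm(f[:2])>6: ok=False; print('contact'); break
if ok:
    for z in(.165,.157,.154,.152,.151,.150,.149,.148,.147,.146):
        bot.movel((.518,.1605,z),rate=.04); bot.pause(.15); f=np.array(bot.sense()['force']); print(z,np.round(f,1))
        if f[2]>1: break
t=cams.read_camera('top'); sc=cams.read_camera('scene'); print(bot.sense()['t'])
cv2.imwrite('pics/in.png',np.vstack([cv2.resize(p['pixels'][r:r+90,c:c+180,::-1],None,fx=3.3,fy=3.3,interpolation=cv2.INTER_CUBIC) for p,c,r in((t,190,140),(sc,170,180))]))
E
```

```text
0.42 [ 0.3  0.5 -1.8]
0.45 [-1.2  0.4 -2.6]
0.475 [-0.5 -0.6 -1.5]
0.5 [-0.3  0.5 -1.9]
0.518 [-0.3 -0.6 -2.7]
0.165 [-1.   0.7 -1.7]
0.157 [ 0.1 -0.4 -2.2]
0.154 [-0.4 -0.8 -1.6]
0.152 [ 0.5 -0.1 -1.7]
0.151 [ 0.2  0.1 -2.3]
0.15 [-2.4 -0.6  3.5]
14.7667
```

View pics/in.png

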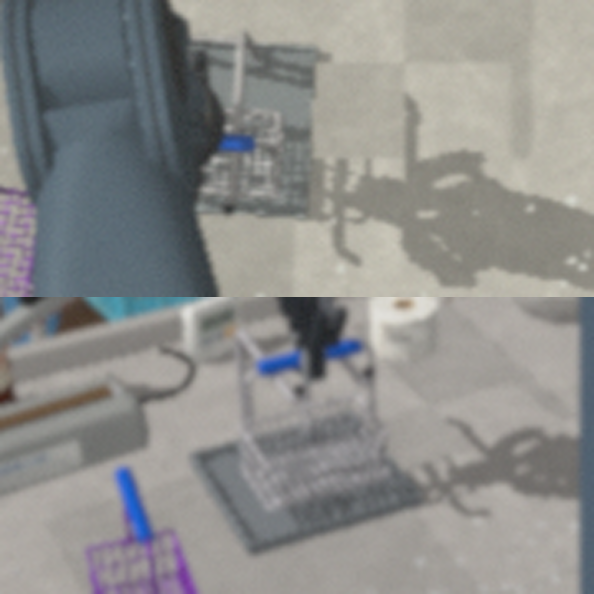

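Contact came exactly at the seat height, with the grip across both rods behind the dark tips. Release and retreat up.

```bash
python3 - <<'E'
from h import *
bot.move_gripper(.045); bot.pause(.3); print(np.round(bot.sense()['force'],1))
bot.movel((.518,.1605,.26),rate=.08); bot.goto((.30,-.20,.30),R(-3.2)); bot.pause(.8)
t=cams.read_camera('top'); sc=cams.read_camera('scene'); print(bot.sense()['t'])
from m import grip
gt=grip(t,(225,160,60,45)); gs=grip(sc,(235,185,60,35)); print(tri(t,gt[0],sc,gs[0])); print([np.round(at_z(t,u,.156),4) for u in gt[:3]],[np.round(at_z(sc,u,.156),4) for u in gs[:3]])
cv2.imwrite('pics/out.png',np.vstack([cv2.resize(p['pixels'][r:r+90,c:c+180,::-1],None,fx=3.3,fy=3.3,interpolation=cv2.INTER_CUBIC) for p,c,r in((t,190,140),(sc,170,180))]))
E
```

```text
[ 0.6 -0.3  1. ]
19.4583
(array([0.51740763, 0.1604219 , 0.15466191]), np.float64(0.0008875795490867039))
[array([0.517 , 0.1598, 0.156 ]), array([0.5194, 0.2079, 0.156 ]), array([0.5148, 0.1147, 0.156 ])] [array([0.5157, 0.1616, 0.156 ]), array([0.5131, 0.1152, 0.156 ]), array([0.5182, 0.2055, 0.156 ])]
```

View pics/out.png

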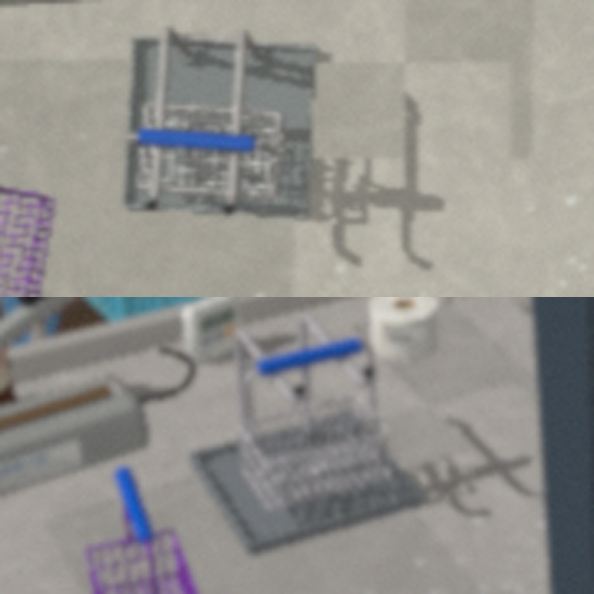

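The blue grip lies across both rods, behind the tips, at z≈0.155 and level. The robot is clear.

```bash
python3 -c "
from h import *
bot.close_job()"
```

```text
the job is handed in; nothing more can be done
```

I hung the steel basket with the blue handle on both hooks of the drain stand and handed the job in after about 19.5 s on the robot's clock. I left the purple look-alike and the orange-handled basket alone, but did not check the orange one again in the last pictures.

- **Last checks:** After release and retreat, the two cameras put the grip centre at (0.517, 0.160, 0.155). The height expected for a seated grip is 0.156. The grip lay square across both rods, well behind the upturned tips. The basket hung level over the tray, and the robot was touching nothing.
- **Placing:** When I lowered the basket, it touched at the expected seat height, with only a few newtons at the wrist.
- **Disagreement:** My first measurement of the stand's rod ends came out 7–10 mm too low, because I picked those pixels by eye. The contact height and the final view showed it did no harm.

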